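Fit a notched scraper blade over its locating pin and close the keeper

TASK

Fit the notched scraper blade to the blade holder: lay it flat on the bed with its notch down over the locating pin, then let go and swing the keeper across the blade as far as it goes. Nobody has recorded where the pin is set along its slot, so find it by feel or by eye and work gently, never forcing the blade against the holder or the pin. Leave the plain blade and the other things on the bench alone.

Things in the scene. Friction and masses are not known exactly. Their poses are not given: they have to be found in the camera images.
- blade: The blade to fit: flat steel, 150 (x) x 44 (y) x 5 mm, 0.24 kg, lying level on a grey block 100 x 26 x 34 mm high, its long edges overhanging about 9 mm, so it can be gripped from above across the 44 mm width at mid-length. Origin: centre of its underside; x along it, z up. A 9 mm wide, 14 mm deep notch is open through the +y long edge, centred at x = +44 mm. Bright ground band at the -x end.
- notch (a point): The point of the blade (underside, x = +44 mm, y = +14 mm) at which the pin's axis passes when fitted: 8 mm in from the notched edge, 6 mm from the notch's inner end. Axes as the blade's.
- heel (a point): Point on the blade's underside at x = -54 mm, y = 0. Axes as the blade's.
- plain_blade: A blade of the same size without any notch, on a like grey block: leave it. The two blades may be on either block. Origin: centre of its underside.
- holder: Fixed grey metal holder. Origin: centre of its underside, x along its length, z up. Flat bed 36 mm above the bench, 148 mm long: a web 26 mm wide (x -34 to +31 mm, room for fingers both sides down to the bench) between end pads 48 mm wide. A fitted blade lies with its x, y axes along the holder's, centred across, at most 10 mm from the middle along x. The keeper's pivot is beside the +x pad, +y side.
- pin_slot (a point): Middle of the pin's slot on the bed (holder x +44, y +14, z 36 mm); axes as the holder's. The steel pin, 7 mm across, stands 6 mm above the bed with a flat top, its rim bevelled by 1 mm. It is clamped up to 9 mm either way along the holder's x (y exact); its place is not reported. It holds under 25 N sideways. A blade not on the pin rides on its tip, 6 mm too high.
- heel_pad (a point): Middle of the bed's -x pad, on its surface (holder x = -54, y = 0, z = 36 mm). Axes as the holder's.
- keeper (a joint): Keeper: flat steel bar turning about an upright pivot at holder x +62, y +36 mm. At 0 rad it points along the holder's +x, clear of the bed (starts at 0 to 0.35); it turns clockwise from above to its stop at 1.571 rad, pointing to -y across the blade. Underside 44 mm above the bench: passes 3 mm over a flat blade, blocked by one riding on the pin. About 1 N at the knob; stays where left.
- keeper_knob (a point): Centre of the keeper's upright round bright metal knob, 14 mm in diameter, 24 mm tall, standing from 50 to 74 mm above the bench (this point at 62 mm), 62 mm from the pivot. It can be pinched from above or pushed.
- collar: Bystander: steel ring, 48 mm across, 16 mm high. Origin: centre of its underside.
- spanner: Bystander: steel spanner lying flat at the far side of the bench, about 170 mm long.
- jar: Bystander: amber glass jar, 56 mm across, 70 mm high. Origin: centre of its underside.
- wheel: Bystander: aluminium compressor wheel, 68 mm across, 34 mm high. Origin: centre of its underside.
- driver: Bystander: red-handled screwdriver lying at the far side of the bench, about 200 mm long.
- pot: Bystander: steel cup, 64 mm across, 60 mm high. Origin: centre of its underside.
Mind the look-alikes: they are no part of the job. Leave any green or yellow look-alike of the blade alone.

How it is judged:
By the outcome, as a careful person would: the job done as asked, in the order asked, and still so for the second after the job is handed in, with the robot touching nothing.
It also fails if it takes over 72 s, if anything falls off the work surface, if the arm or the gripper's body presses on something with over 40 N, if the wrist force passes 120 N, or if a joint passes its speed limit or range.

ROBOT

A 6-joint arm with a two-finger parallel gripper is mounted at the origin on the work surface. World frame = base frame: x ahead of the robot, y to its left, z up, the work surface at z = 0. Lengths are in m, angles in rad, forces in N, time in s.
With the tool pointing down it reaches from about 0.25 to 0.775 m from the base axis. Payload 4 kg.
Tool frame: the origin (TCP) lies at the very end of the fingers, on their centre line; the grasp point (between the pads) lies grip_point_offset behind it (grip_point_offset is the distance from the TCP to the grasp point, in m); z points along the fingers, y is the direction in which the jaws open and shut (so a half turn about z gives the same grasp; the last joint's range is limited). The gripper opens to 85 mm and grips with 20 to 120 N. Pads are 22 mm wide; open, the fingers measure 114 mm over their backs; the gripper's body (76 mm by 85 mm) begins 54 mm behind the grasp point. The pads swing forward as they close: fully open they stand 13 mm farther back than shut.
Start: joints at [-1.287, 0.087, 1.371, -0, 1.684, -0.103], TCP at [0.207, -0.509, 0.231] pointing down, gripper open.
Joint ranges: [-3.1, 3.1], [-0.76, 2.03], [0.27, 2.55], [-1.08, 4.22], [0.17, 2.65], [-2.57, 2.57]. Speed limits (rad/s): [2.79, 2.79, 3.14, 3.14, 3.14, 3.14].

INTERFACE

Orientations are given as [roll, pitch, yaw] about the fixed x, y, z axes, in that order (R = Rz(yaw) Ry(pitch) Rx(roll)).
In Python, from cell import read_state, camera, get_calibration, sign_off, spot_in, cut_out, grip_point_offset gives the robot as it stands. The module is installed in compiled form; this text tells all that it offers.
- The arm moves only by the shell command python3 -m jog 'ROWS' [FORCE]. ROWS is JSON, a list of rows, each a list of 3 entries, a list of its own where there are three numbers: the closure, from 0 (fully open) to 1 (shut), then the shift along the tool's x, y, z in mm, then the turn, a rotation vector about the tool's x, y, z in rad. In form: [[claw, [dx, dy, dz], [rx, ry, rz]], ...]. A call has exactly 8 rows; each row shifts and turns the commanded pose from where the row before left it, along the tool's axes as they then stand; what a row does not reach is not made up. A row lasts 1/12 s, in which the tool goes at most 41.7 mm and 7.16 degrees, less where a joint would pass 70% of its speed; a pose out of reach is approached as far as the arm can. A call with a gripper value outside its range is refused whole. The fingers move at their own pace and stop on an object; FORCE is the grip in N (left out, the last holds). Time passes only in rows, so rows that do not move let the fingers close, or fill a call up. It gives the time, the measured TCP pose, the force and the opening at its end, in the units of the state.
- read_state(): the state, without advancing time (a new reading comes with each control period).
- camera(name): name is "scene" or "side" or "wrist"; returns the picture (420x560x3 uint8, blue, green, red); there is no depth.
- get_calibration(name): a dict with "camera_matrix" (3x3 intrinsics, pixels), "extrinsics" (4x4, takes a point from camera to world coordinates). Camera axes: x right, y up, looking along -z (the intrinsics and any distortion apply to the point x, -y, -z); pixel columns grow to the right and rows downward; lengths in m; the calibration is good to about 2 mm. A picture is of the moment at which its call begins: read the wrist's pose just before it. get_calibration takes no time and is no camera call; for the wrist camera it gives the pose at the moment of the call.
- sign_off(): hands the job in, once; it reports no verdict.
Trained networks look in the newest picture that a camera, given by its name, has taken for a name from the list of things; names that differ only in an ending like _2 or _b are one class to them, and where a whole thing is asked for, a point or a joint stands for the part that bears it (a point fixed in the world has none). Each returns a list of dicts, best first, with "p" (0 to 1); they miss things now and then, are a little off and sometimes report something else, mostly with a low value. They report only what shows in the picture. A call takes as long as a camera call. They do not tell look-alikes from the thing itself.
- spot_in(name, camera): "bbox" ([centre column, centre row, width, height] as shares, 0 to 1, of the picture: columns of its width, rows of its height, round what is visible of it).
- cut_out(name, camera): "region" (420x560 bool, what is visible of it) and "bbox" ([centre column, centre row, width, height] as shares, 0 to 1, of the picture: columns of its width, rows of its height, round what is visible of it).
The state is a dict: "time": time; "joints": joint angles; "qd": joint speeds; "effort": joint torques, N m; "position": TCP position; "orientation": TCP orientation; "contact_force": force on the tool from outside, world axes, zero at the start; "torque": the same for the moment, N m; "opening": finger opening in m.
Only numpy, scipy, OpenCV 4.12 (cv2) and the standard library are available. Lean on these libraries where they do the work, as an engineer would, in place of code of your own. Each camera call takes 0.05 s, during which the arm holds its last target. There are 200 camera calls.

## Working session

There is one attempt and no reset: what is moved stays moved. The work goes in short steps, Python scripts to look and compute and a shell command to move; the robot and the scene stay as the last step left them, time stands still between calls to the robot, and variables do not carry over. Pictures are saved under pics/ and viewed, about 8 in all and at most 12, crops included, and the job is handed in when it is done.

```bash
mkdir -p pics; ls; python3 - <<'E'
from cell import *
import cv2,numpy as np
s=read_state();print(s, grip_point_offset)
ims=[]
for n in("scene","side"):
    im=camera(n);cv2.imwrite(f"pics/{n}0.png",im);ims.append(im)
    c=get_calibration(n);print(n,np.round(c["camera_matrix"],1).tolist(),np.round(c["extrinsics"],3).tolist(),c.keys())
    for t in("blade","plain_blade","holder","keeper","keeper_knob","pin_slot"):
        for d in spot_in(t,n)[:3]: print(t,round(d["p"],2),(np.array(d["bbox"])*[560,420,560,420]).round(0))
im=camera("wrist");cv2.imwrite("pics/wrist0.png",im)
E
```

```text
pics
{'time': 0.0, 'joints': array([-1.28705032e+00,  8.79938895e-02,  1.37230516e+00, -2.07150569e-05,
        1.68363456e+00, -1.03089035e-01]), 'qd': array([-5.52184730e-05,  2.21996546e-04, -1.05537637e-04, -1.04042620e-03,
        1.26762551e-05,  3.43912743e-04]), 'effort': array([-8.75814039e-04, -3.51869202e+01, -3.13274145e+01, -1.16749011e-04,
        1.07106316e-02, -2.63071809e-05]), 'position': array([ 0.20734031, -0.50885598,  0.23009208]), 'orientation': array([-3.13926201e+00, -2.20420228e-04,  3.86832481e-01]), 'contact_force': array([ 0.03809384, -0.09088836,  0.99766286]), 'torque': array([-0.11166747,  0.02124269,  0.06641507]), 'opening': 0.08543897950668118} 0.0187
scene [[389.5, 0.0, 283.8], [0.0, 389.5, 210.5], [0.0, 0.0, 1.0]] [[-0.503, -0.742, 0.444, 1.052], [0.865, -0.434, 0.253, 0.264], [0.005, 0.511, 0.86, 1.076], [0.0, 0.0, 0.0, 1.0]] dict_keys(['camera_matrix', 'extrinsics'])
blade 0.91 [352. 228.  54.  30.]
blade 0.84 [390. 201.  35.  36.]
blade 0.76 [406. 286.  54.  38.]
plain_blade 0.98 [343. 274.  50.  36.]
holder 0.67 [236. 210.  72.  38.]
keeper 0.46 [211. 200.  25.  15.]
keeper 0.27 [351. 227.  49.  32.]
keeper_knob 0.67 [238. 139.  16.  26.]
pin_slot 0.93 [234. 208.  67.  39.]
side [[464.7, 0.0, 273.5], [0.0, 464.7, 208.5], [0.0, 0.0, 1.0]] [[-0.749, 0.405, -0.524, -0.023], [-0.662, -0.449, 0.6, 0.614], [0.008, 0.796, 0.605, 0.712], [0.0, 0.0, 0.0, 1.0]] dict_keys(['camera_matrix', 'extrinsics'])
blade 0.95 [355. 234.  59.  33.]
blade 0.86 [236. 279.  68.  53.]
blade 0.75 [126. 332.  84.  59.]
plain_blade 0.6 [177. 256.  65.  47.]
keeper 0.54 [308. 162.  23.  20.]
pin_slot 0.81 [297. 187.  48.  59.]
```

```bash
python3 - <<'E'
import cv2,numpy as np
a=cv2.imread("pics/scene0.png");b=cv2.imread("pics/side0.png");
A=cv2.resize(a[110:330,180:470],(800,600),interpolation=3)
cv2.imwrite("pics/sceneC.png",A)
cv2.imwrite("pics/sideC.png",cv2.resize(b[120:380,60:410],(800,594),interpolation=3))
E
```

```text
(no output)
```

View pics/sceneC.png

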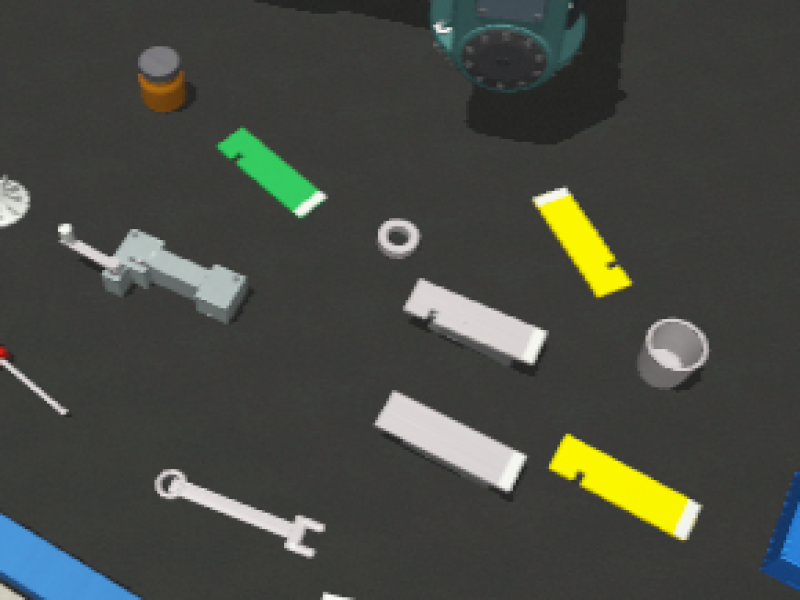

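View pics/sideC.png

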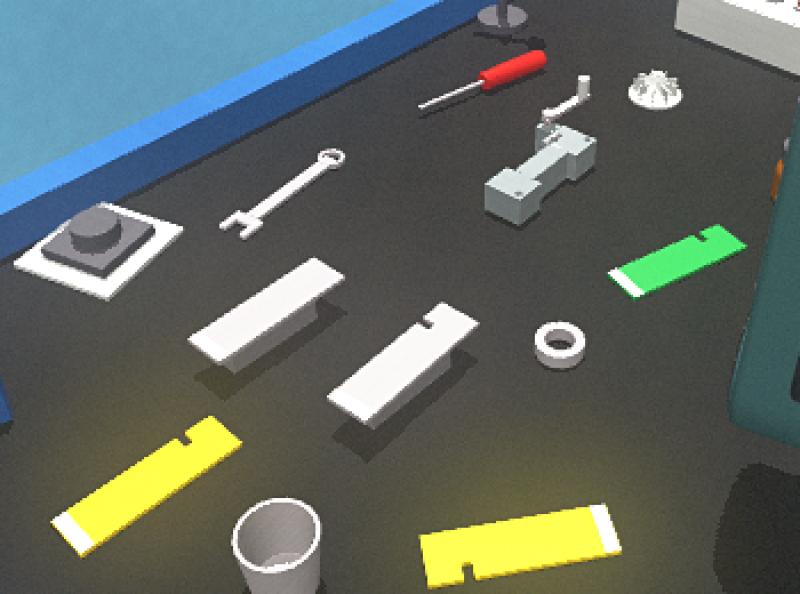

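Three of the blade-shaped parts are green or yellow look-alikes. Of the two steel blades on grey blocks, scene px (352,228) / side px (236,279) shows a notch on its long edge and scene (343,274) / side (177,256) shows none, so the first is the one to fit. The enlarged crops confirm this. The holder is at scene (243,210), with its +x end (keeper) at upper left.

```bash
cat > h.py <<'E'
from cell import *
import cv2,numpy as np
def ray(n,uv,c=None):
    c=c or get_calibration(n);K=c["camera_matrix"];E=np.array(c["extrinsics"])
    d=np.linalg.inv(K)@[uv[0],uv[1],1.];d=E[:3,:3]@[d[0],-d[1],-d[2]]
    return E[:3,3],d/np.linalg.norm(d)
def tri(rs):
    A=sum(np.eye(3)-np.outer(d,d) for o,d in rs);b=sum((np.eye(3)-np.outer(d,d))@o for o,d in rs)
    p=np.linalg.solve(A,b);return p,[np.linalg.norm((np.eye(3)-np.outer(d,d))@(p-o)) for o,d in rs]
def onz(n,uv,z,c=None):
    o,d=ray(n,uv,c);return o+d*(z-o[2])/d[2]
def proj(P,c):
    K=c["camera_matrix"];E=np.array(c["extrinsics"]);q=E[:3,:3].T@(np.array(P)-E[:3,3])
    u=K@[q[0],-q[1],-q[2]];return u[:2]/u[2]
def W(n="wrist"): return get_calibration(n)
E
python3 - <<'E'
from h import *
S=lambda p:(180+p[0]*290/800,110+p[1]*220/600)
D=lambda p:(60+p[0]*350/800,120+p[1]*260/594)
pts={"blade +x,-y":((420,279),(437,303)),"blade +x+y":((404,305),(479,324)),"blade -x -y":((547,331),(329,397)),
"blade -x+y":((531,360),(372,421)),"hold -x-y":((246,275),(487,183)),"hold -x+y":((229,304),(517,202)),"hold +x-y":((130,231),(555,130)),"knob":((65,228),(584,80)),}
for k,(a,b) in pts.items():
    p,e=tri([ray("scene",S(a)),ray("side",D(b))]);print(k,p.round(4),np.round(e,4))
c=get_calibration("wrist");print(np.round(c["extrinsics"],4).tolist(),c["camera_matrix"].round(1).tolist())
E
```

```text
blade +x,-y [0.4695 0.1053 0.067 ] [0.0096 0.0096]
blade +x+y [0.4653 0.0783 0.0108] [0.0097 0.0097]
blade -x -y [0.4571 0.248  0.0668] [0.0069 0.0069]
blade -x+y [0.456  0.229  0.0092] [0.0118 0.0118]
hold -x-y [ 0.5595 -0.0623  0.065 ] [0.0085 0.0085]
hold -x+y [ 0.5633 -0.0943  0.0081] [0.0091 0.0091]
hold +x-y [ 0.5761 -0.2022  0.059 ] [0.0132 0.0132]
knob [ 0.6058 -0.2754  0.0705] [0.0006 0.0006]
[[0.3778, 0.8785, 0.2926, 0.2826], [-0.9259, 0.3585, 0.119, -0.4773], [-0.0004, -0.3159, 0.9488, 0.3747], [0.0, 0.0, 0.0, 1.0]] [[319.8, 0.0, 278.2], [0.0, 319.8, 213.7], [0.0, 0.0, 1.0]]
```

```bash
python3 - <<'E'
from h import *
S=lambda p:(180+p[0]*290/800,110+p[1]*220/600)
D=lambda p:(60+p[0]*350/800,120+p[1]*260/594)
pts={"blade +x,-y":((420,279),(479,324)),"blade +x+y":((404,305),(437,303)),"blade -x -y":((547,331),(372,421)),
"blade -x+y":((531,360),(329,397)),"hold -x-y":((246,275),(517,202)),"hold -x+y":((229,304),(487,183)),"hold +x-y":((130,231),(597,147)),"knob":((65,228),(584,80)),"pivot":((118,265),(548,116))}
for k,(a,b) in pts.items():
    p,e=tri([ray("scene",S(a)),ray("side",D(b))]);print(k,p.round(4),np.round(e,4))
E
```

```text
blade +x,-y [0.4455 0.0901 0.0374] [0.0017 0.0017]
blade +x+y [0.4895 0.0943 0.0419] [0.0023 0.0023]
blade -x -y [0.4345 0.2374 0.0382] [0.0041 0.0041]
blade -x+y [0.4789 0.2401 0.0395] [0.0002 0.0002]
hold -x-y [ 0.5402 -0.0792  0.0352] [0.0011 0.0011]
hold -x+y [ 0.5825 -0.0765  0.0393] [0.0011 0.0011]
hold +x-y [ 0.55   -0.2327  0.0226] [0.0001 0.0001]
knob [ 0.6058 -0.2754  0.0705] [0.0006 0.0006]
pivot [ 0.6064 -0.2074  0.0509] [0.0026 0.0026]
```

```bash
python3 -m jog '[[0,[38,-12,0],[0,0,0]],[0,[38,-12,0],[0,0,0]],[0,[38,-12,0],[0,0,0]],[0,[38,-12,0],[0,0,0]],[0,[38,-12,0],[0,0,0]],[0,[38,-12,0],[0,0,0]],[0,[38,-12,0],[0,0,0]],[0,[38,-12,0],[0,0,0]]]' 
python3 -m jog '[[0,[38,-12,0],[0,0,0]],[0,[38,-12,0],[0,0,0]],[0,[38,-12,0],[0,0,0]],[0,[38,-12,0],[0,0,0]],[0,[0,0,10],[0,0,-0.12]],[0,[0,0,10],[0,0,-0.12]],[0,[0,0,10],[0,0,-0.12]],[0,[0,0,10],[0,0,-0.12]]]' 
python3 -m jog '[[0,[0,0,10],[0,0,-0.12]],[0,[0,0,10],[0,0,-0.12]],[0,[0,0,10],[0,0,-0.12]],[0,[0,0,10],[0,0,-0.12]],[0,[0,0,10],[0,0,-0.12]],[0,[0,0,10],[0,0,-0.12]],[0,[0,0,0],[0,0,-0.06]],[0,[0,0,0],[0,0,0]]]'
python3 - <<'E'
from h import *
im=camera("wrist");cv2.imwrite("pics/w1.png",im);c=W();np.savez("w1.npz",K=c["camera_matrix"],E=c["extrinsics"])
print(read_state()["position"],read_state()["orientation"],np.round(c["extrinsics"],3).tolist())
E
```

```text
time: 1.42
position: [0.454, -0.3043, 0.2316]
orientation: [3.141, -0.0, 0.387]
contact_force: [0.1, -0.9, 0.3]
opening: 0.0853
time: 2.08
position: [0.5758, -0.2035, 0.1907]
orientation: [-3.142, 0.0, 0.874]
contact_force: [-0.2, -0.7, -1.0]
opening: 0.0855
time: 2.75
position: [0.5749, -0.2038, 0.1301]
orientation: [-3.14, -0.001, 1.648]
contact_force: [-0.3, -0.1, -0.1]
opening: 0.0854
[ 0.57536743 -0.20395054  0.13095658] [-3.14103652e+00 -2.31960414e-04  1.64537256e+00] [[0.997, -0.072, -0.023, 0.569], [0.075, 0.946, 0.314, -0.122], [-0.001, -0.315, 0.949, 0.274], [0.0, 0.0, 0.0, 1.0]]
```

View pics/w1.png

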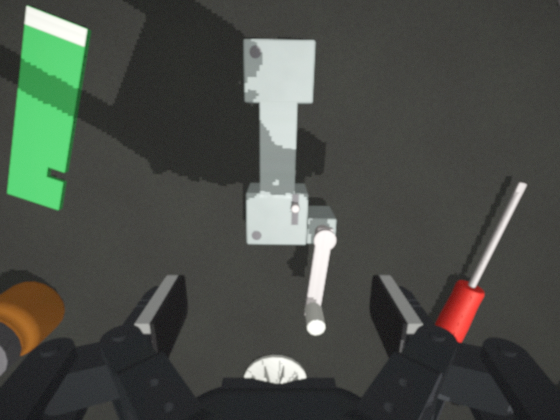

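The pin shows as a bright spot at (295,208), near the -x end of its slot (rows about 203-225). I'll go closer for an exact measurement.

```bash
python3 -m jog '[[0,[2,0,10],[0,0,0]],[0,[2,0,10],[0,0,0]],[0,[2,0,10],[0,0,0]],[0,[2,0,10],[0,0,0]],[0,[0,0,0],[0,0,0]],[0,[0,0,0],[0,0,0]],[0,[0,0,0],[0,0,0]],[0,[0,0,0],[0,0,0]]]' 
python3 - <<'E'
from h import *
im=camera("wrist");cv2.imwrite("pics/w2.png",im);c=W();np.savez("w2.npz",K=c["camera_matrix"],E=c["extrinsics"])
print(read_state()["position"],read_state()["orientation"],np.round(c["extrinsics"],4).tolist())
a=cv2.imread("pics/w1.png")
A=cv2.resize(a[20:260,220:360],(350,600),interpolation=2)
B=cv2.resize(im[20:320,210:390],(360,600),interpolation=2)
cv2.imwrite("pics/w2c.png",np.hstack([A,B]))
E
```

```text
time: 3.47
position: [0.5753, -0.1963, 0.092]
orientation: [3.14, 0.001, 1.647]
contact_force: [0.8, 0.8, 0.1]
opening: 0.0852
[ 0.57538747 -0.19635325  0.09216344] [3.14012990e+00 9.28335721e-04 1.64661846e+00] [[0.9971, -0.0721, -0.0252, 0.569], [0.0764, 0.946, 0.3151, -0.1139], [0.0012, -0.3161, 0.9487, 0.2354], [0.0, 0.0, 0.0, 1.0]]
```

View pics/w2c.png

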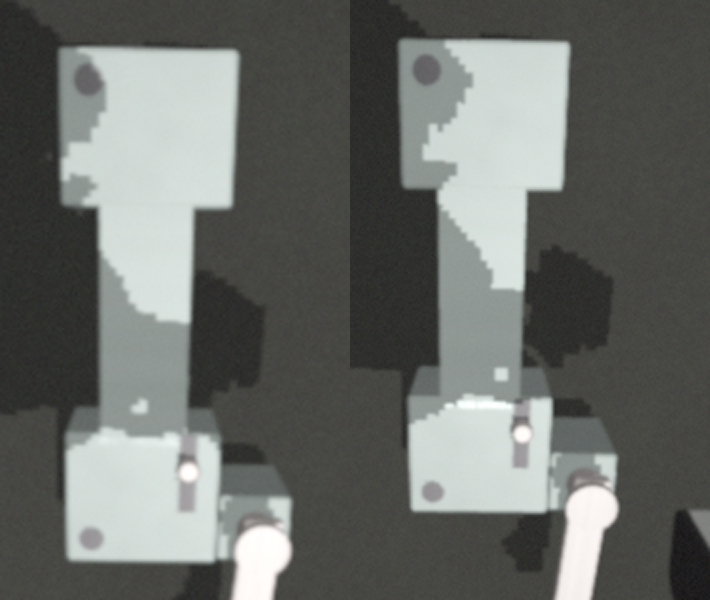

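```bash
python3 - <<'E'
from h import *
M=np.array([[-74,-24],[-74,24],[74,-24],[74,24]])/1e3
def fit(P):
    a=P.mean(0);H=M.T@(P-a);th=np.arctan2(H[0,1]-H[1,0],H[0,0]+H[1,1]);R=np.array([[np.cos(th),-np.sin(th)],[np.sin(th),np.cos(th)]])
    return a,th,R,(P-a)@R-M
for n,f,C,pin,sl in(("w1",lambda p:(p[0]/2.5+220,p[1]/2.5+20),[(59,48),(239,51),(68,562),(217,563)],(188,471),[(188,436),(187,512)]),
 ("w2",lambda p:((p[0]-350)/2+210,p[1]/2+20),[(399,40),(569,42),(411,511),(547,510)],(522,433),[(522,400),(521,467)])):
    z=np.load(n+".npz");c={"camera_matrix":z["K"],"extrinsics":z["E"]}
    g=lambda p,h:onz(n,(f(p)[0]-.2,f(p)[1]-.2),h,c)[:2]
    a,th,R,r=fit(np.array([g(p,.036) for p in C]))
    print(n,a.round(4),np.degrees(th),"res mm",(r*1e3).round(1).tolist())
    L=lambda p,h:((g(p,h)-a)@R*1e3).round(1)
    print(" pin local",L(pin,.042),"slot ends",[L(s,.036) for s in sl],"pin world",g(pin,.042).round(4))
# height check: knob-free: triangulate TL,BR,pin from w1,w2
import itertools
z1=np.load("w1.npz");z2=np.load("w2.npz");c1={"camera_matrix":z1["K"],"extrinsics":z1["E"]};c2={"camera_matrix":z2["K"],"extrinsics":z2["E"]}
for a,b in(((59,48),(399,40)),((217,563),(547,510)),((188,471),(522,433))):
    print(tri([ray("",(a[0]/2.5+220,a[1]/2.5+20),c1),ray("",((b[0]-350)/2+210,b[1]/2+20),c2)])[0].round(4))
E
```

```text
w1 [ 0.5714 -0.153 ] -86.42884801070578 res mm [[-0.3, 0.1], [-0.2, -0.0], [0.4, -0.2], [0.1, 0.2]]
 pin local [41.1 13.5] slot ends [array([31.7, 13.5]), array([56.6, 13.9])] pin world [ 0.5874 -0.1932]
w2 [ 0.5705 -0.1522] -86.3216337255127 res mm [[0.5, 0.4], [0.4, -0.3], [0.0, 0.0], [-0.9, -0.2]]
 pin local [41.6 13.7] slot ends [array([32.3, 13.8]), array([56.6, 14.2])] pin world [ 0.5868 -0.1928]
[ 0.5464 -0.0855  0.0661]
[ 0.6022 -0.2335  0.0181]
[ 0.5877 -0.195   0.0368]
```

Pin is at holder x ≈ 41.3 mm, so about 2.8 mm towards -x from the slot's middle (slot ends 31.9 and 56.6 agree with ±12.5). Holder centre is (0.571,-0.1526), yaw -86.4°. Next I'll look at the blade from the same relative viewpoint.

```bash
python3 -m jog '[[0,[36,-9.4,0],[0,0,0]],[0,[36,-9.4,0],[0,0,0]],[0,[36,-9.4,0],[0,0,0]],[0,[36,-9.4,0],[0,0,0]],[0,[36,-9.4,0],[0,0,0]],[0,[36,-9.4,0],[0,0,0]],[0,[36,-9.4,0],[0,0,0]],[0,[36,-9.4,0],[0,0,0]]]' 
python3 -m jog '[[0,[36,-9.4,0],[0,0,0]],[0,[0,0,0],[0,0,0]],[0,[0,0,0],[0,0,0]],[0,[0,0,0],[0,0,0]],[0,[0,0,0],[0,0,0]],[0,[0,0,0],[0,0,0]],[0,[0,0,0],[0,0,0]],[0,[0,0,0],[0,0,0]]]' 
python3 - <<'E'
from h import *
im=camera("wrist");cv2.imwrite("pics/w3.png",im);c=W();np.savez("w3.npz",K=c["camera_matrix"],E=c["extrinsics"])
print(read_state()["position"],read_state()["orientation"])
cv2.imwrite("pics/w3c.png",cv2.resize(im[20:320,160:400],(480,600),interpolation=2))
E
```

```text
time: 4.18
position: [0.4777, 0.0869, 0.0923]
orientation: [3.139, 0.0, 1.646]
contact_force: [0.5, 0.7, -0.1]
opening: 0.0856
time: 4.85
position: [0.4662, 0.1197, 0.0912]
orientation: [-3.141, 0.0, 1.645]
contact_force: [0.5, -0.8, 0.4]
opening: 0.0854
[0.46616821 0.11983582 0.09122368] [-3.14143691e+00  1.41675948e-04  1.64524959e+00]
```

View pics/w3c.png

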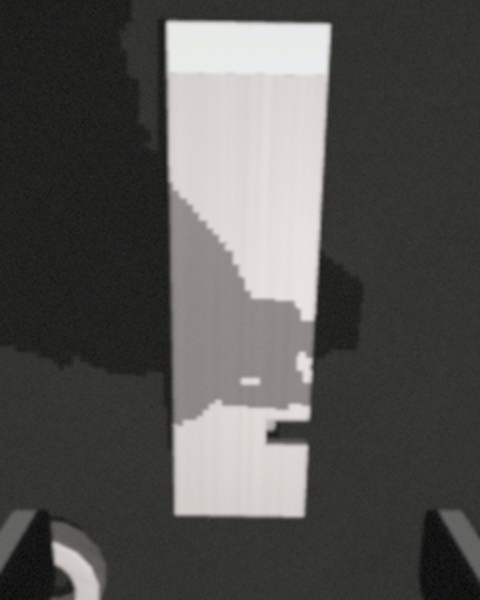

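The notched blade fills the view: band at top, notch at crop rows 421–443 on the right (+y) edge, corners (166,20), (331,23), (175,516), (305,517). The collar is at lower left.

```bash
python3 - <<'E'
from h import *
M=np.array([[-75,-22],[-75,22],[75,-22],[75,22]])/1e3
z=np.load("w3.npz");c={"camera_matrix":z["K"],"extrinsics":z["E"]}
g=lambda p,h=.039:onz("",(p[0]/2+160-.2,p[1]/2+20-.2),h,c)[:2]
P=np.array([g(p) for p in [(166,20),(331,23),(175,516),(305,517)]])
a=P.mean(0);H=M.T@(P-a);th=np.arctan2(H[0,1]-H[1,0],H[0,0]+H[1,1]);R=np.array([[np.cos(th),-np.sin(th)],[np.sin(th),np.cos(th)]])
print(a.round(4),np.degrees(th),((P-a)@R*1e3-M*1e3).round(1).tolist())
for p in((290,421),(290,443),(267,432)):print(((g(p)-a)@R*1e3).round(1))
s=read_state();y=s["orientation"][2];d=a-s["position"][:2];tx=np.array([np.cos(y),np.sin(y)]);ty=np.array([np.sin(y),-np.cos(y)])
print("tool shift mm",d@tx*1e3,d@ty*1e3,"yaw need",np.pi+th-y)
E
```

```text
[0.465  0.1663] -86.47528124239881 [[-0.7, -0.3], [-0.6, 0.3], [0.7, -0.4], [0.5, 0.4]]
[40.1 15.8]
[47.9 16.1]
[44.1  8.4]
tool shift mm 46.44146924658056 2.2452126114241833 yaw need -0.01293531587148733
```

```bash
python3 -m jog '[[0,[11.6,0.5,0],[0,0,0.003]],[0,[11.6,0.6,0],[0,0,0.004]],[0,[11.6,0.5,0],[0,0,0.003]],[0,[11.6,0.6,0],[0,0,0.003]],[0,[0,0,0],[0,0,0]],[0,[0,0,10],[0,0,0]],[0,[0,0,10],[0,0,0]],[0,[0,0,10],[0,0,0]]]' 
python3 -m jog '[[0,[0,0,10],[0,0,0]],[0,[0,0,10],[0,0,0]],[0,[0,0,10],[0,0,0]],[0,[0,0,10],[0,0,0]],[0,[0,0,5],[0,0,0]],[0,[0,0,0],[0,0,0]],[0,[0,0,0],[0,0,0]],[0,[0,0,0],[0,0,0]]]' 
python3 -m jog '[[0.3,[0,0,0],[0,0,0]],[0.4,[0,0,0],[0,0,0]],[0.5,[0,0,0],[0,0,0]],[0.6,[0,0,0],[0,0,0]],[0.7,[0,0,0],[0,0,0]],[0.7,[0,0,0],[0,0,0]],[0.7,[0,0,0],[0,0,0]],[0.7,[0,0,0],[0,0,0]]]' 30
python3 - <<'E'
from h import *
im=camera("wrist");cv2.imwrite("pics/w4.png",im);c=W();np.savez("w4.npz",K=c["camera_matrix"],E=c["extrinsics"])
b=camera("side");s=read_state();print(s["position"],s["orientation"],s["opening"],s["contact_force"])
cv2.imwrite("pics/w4c.png",np.hstack([cv2.resize(im,(480,360)),cv2.resize(b[210:345,170:290],(320,360),interpolation=2)]))
E
```

```text
time: 5.57
position: [0.4645, 0.1662, 0.0599]
orientation: [-3.141, 0.001, 1.633]
contact_force: [0.3, -0.4, -0.1]
opening: 0.0856
time: 6.23
position: [0.4653, 0.1672, 0.0168]
orientation: [3.14, -0.0, 1.634]
contact_force: [-0.9, -0.6, -0.8]
opening: 0.0855
time: 6.9
position: [0.4651, 0.1671, 0.0169]
orientation: [3.141, -0.0, 1.634]
contact_force: [-1.9, 0.8, 5.3]
opening: 0.0434
[0.46505933 0.16713102 0.01684827] [ 3.14095867e+00 -4.72939084e-05  1.63383536e+00] 0.04300295464864831 [-2.26329388 -0.25166461  4.85741937]
```

View pics/w4c.png

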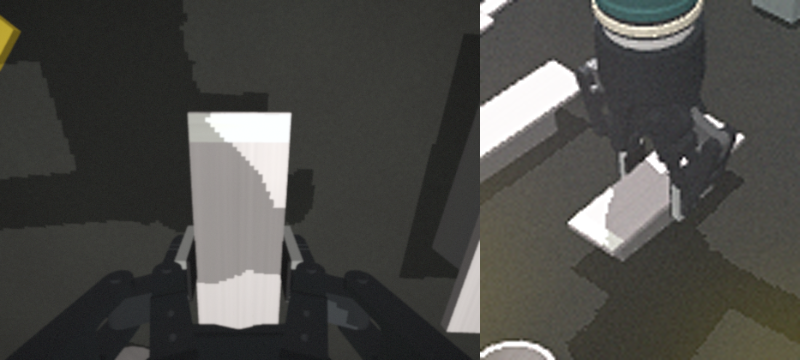

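```bash
python3 -m jog '[[0.7,[0,0,-5],[0,0,0]],[0.7,[0,0,-10],[0,0,0]],[0.7,[0,0,-10],[0,0,0]],[0.7,[0,0,-10],[0,0,0]],[0.7,[0,0,-10],[0,0,0]],[0.7,[0,0,-10],[0,0,0]],[0.7,[0,0,-5],[0,0,0]],[0.7,[0,0,0],[0,0,0]]]' 30
python3 -m jog '[[0.7,[-15,4,0],[0,0,0]],[0.7,[-30,8,0],[0,0,0]],[0.7,[-36,9.5,0],[0,0,0]],[0.7,[-36,9.5,0],[0,0,0]],[0.7,[-36,9.5,0],[0,0,0]],[0.7,[-36,9.5,0],[0,0,0]],[0.7,[-36,9.5,0],[0,0,0]],[0.7,[-36,9.5,0],[0,0,0]]]' 
python3 -m jog '[[0.7,[-36,9.5,0],[0,0,0]],[0.7,[-18,6,0],[0,0,0]],[0.7,[-7,1,0],[0,0,0]],[0.7,[0,0,0],[0,0,0]],[0.7,[0,0,0],[0,0,0]],[0.7,[0,0,0],[0,0,0]],[0.7,[0,0,0],[0,0,0]],[0.7,[0,0,0],[0,0,0]]]' 
python3 - <<'E'
from h import *
im=camera("wrist");cv2.imwrite("pics/w5.png",im);c=W();np.savez("w5.npz",K=c["camera_matrix"],E=c["extrinsics"])
a=camera("scene");b=camera("side");s=read_state();print(s["position"],s["orientation"],s["opening"],s["contact_force"],s["torque"])
p=s["position"];y=s["orientation"][2];d=np.array([.5707,-.1492])-p[:2]
print(d@[np.cos(y),np.sin(y)]*1e3,d@[np.sin(y),-np.cos(y)]*1e3)
cv2.imwrite("pics/w5c.png",np.hstack([cv2.resize(im,(400,300)),cv2.resize(b[130:280,210:410],(400,300),interpolation=2)]))
E
```

```text
time: 7.67
position: [0.4661, 0.1673, 0.0785]
orientation: [3.138, -0.001, 1.634]
contact_force: [-0.5, 0.1, -2.7]
opening: 0.0431
time: 8.33
position: [0.55, -0.0908, 0.0757]
orientation: [-3.141, -0.0, 1.634]
contact_force: [1.2, 0.2, -2.4]
opening: 0.0433
time: 9.0
position: [0.5702, -0.1475, 0.0764]
orientation: [-3.141, -0.0, 1.636]
contact_force: [-0.5, -0.2, -2.5]
opening: 0.0434
[ 0.57038819 -0.14813578  0.07651477] [3.14135259e+00 8.30115425e-05 1.63493650e+00] 0.043070635328941884 [-0.08674543  0.36975022 -3.16137238] [ 0.04890782  0.01978705 -0.04402662]
-1.0820173835692874 0.24295313098274784
```

View pics/w5c.png

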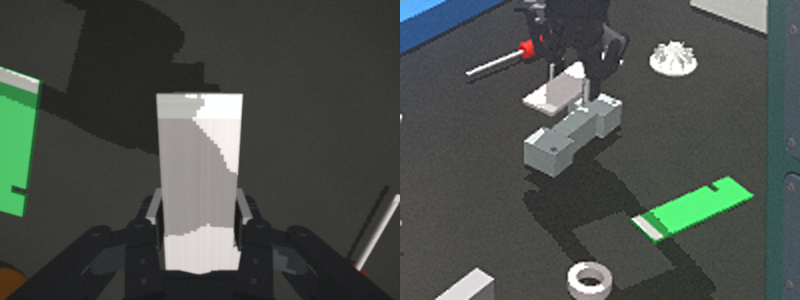

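```bash
python3 -m jog '[[0.7,[0,0,8],[0,0,0]],[0.7,[0,0,10],[0,0,0]],[0.7,[0,0,10],[0,0,0]],[0.7,[0,0,10],[0,0,0]],[0.7,[0,0,8],[0,0,0]],[0.7,[0,0,3],[0,0,0]],[0.7,[0,0,0],[0,0,0]],[0.7,[0,0,0],[0,0,0]]]'
python3 -m jog '[[0.7,[0,0,1],[0,0,0]],[0.7,[0,0,0],[0,0,0]],[0.7,[0,0,1],[0,0,0]],[0.7,[0,0,0],[0,0,0]],[0.7,[0,0,1],[0,0,0]],[0.7,[0,0,0],[0,0,0]],[0.7,[0,0,0],[0,0,0]],[0.7,[0,0,0],[0,0,0]]]'
```

```text
time: 9.82
position: [0.5704, -0.149, 0.027]
orientation: [-3.141, -0.0, 1.634]
contact_force: [-0.4, 0.3, -3.3]
opening: 0.043
time: 10.48
position: [0.5704, -0.1489, 0.0243]
orientation: [-3.142, 0.0, 1.634]
contact_force: [0.7, 0.7, -2.7]
opening: 0.0428
```

```bash
python3 -m jog '[[0.7,[0,0,0.5],[0,0,0]],[0.7,[0,0,0],[0,0,0]],[0.7,[0,0,0.5],[0,0,0]],[0.7,[0,0,0],[0,0,0]],[0.7,[0,0,0.5],[0,0,0]],[0.7,[0,0,0],[0,0,0]],[0.7,[0,0,0],[0,0,0]],[0.7,[0,0,0],[0,0,0]]]'; python3 -c "
from cell import *;s=read_state();print(s['contact_force'],s['torque'])"
```

```text
time: 11.15
position: [0.5704, -0.1489, 0.0228]
orientation: [3.142, 0.0, 1.634]
contact_force: [-0.1, 0.2, -3.3]
opening: 0.0428
[-0.05177385  0.20708728 -3.32288846] [-0.06184107  0.00520241 -0.00346297]
```

```bash
python3 -m jog '[[0.7,[0,0,0.5],[0,0,0]],[0.7,[0,0,0],[0,0,0]],[0.7,[0,0,0.5],[0,0,0]],[0.7,[0,0,0],[0,0,0]],[0.7,[0,0,0.5],[0,0,0]],[0.7,[0,0,0],[0,0,0]],[0.7,[0,0,0],[0,0,0]],[0.7,[0,0,0],[0,0,0]]]'; python3 -c "
from cell import *;s=read_state();print(s['contact_force'],s['torque'])"
```

```text
time: 11.82
position: [0.5704, -0.149, 0.0213]
orientation: [3.142, 0.0, 1.634]
contact_force: [0.4, 0.6, -3.7]
opening: 0.0433
[ 0.43703751  0.61637539 -3.65983913] [ 0.01149736 -0.04338003 -0.03292167]
```

```bash
python3 -m jog '[[0.7,[0,0,0.5],[0,0,0]],[0.7,[0,0,0],[0,0,0]],[0.7,[0,0,0.5],[0,0,0]],[0.7,[0,0,0],[0,0,0]],[0.7,[0,0,0.5],[0,0,0]],[0.7,[0,0,0],[0,0,0]],[0.7,[0,0,0],[0,0,0]],[0.7,[0,0,0],[0,0,0]]]'; python3 -c "
from cell import *;s=read_state();print(s['contact_force'],s['torque'])"
```

```text
time: 12.48
position: [0.5704, -0.1489, 0.0198]
orientation: [-3.142, 0.0, 1.634]
contact_force: [0.1, -0.4, -2.2]
opening: 0.0434
[ 0.09603701 -0.38256093 -2.17913164] [-0.08304773 -0.04541617  0.04042413]
```

```bash
python3 -m jog '[[0.7,[0,0,0.3],[0,0,0]],[0.7,[0,0,0],[0,0,0]],[0.7,[0,0,0.3],[0,0,0]],[0.7,[0,0,0],[0,0,0]],[0.7,[0,0,0],[0,0,0]],[0.7,[0,0,0],[0,0,0]],[0.7,[0,0,0],[0,0,0]],[0.7,[0,0,0],[0,0,0]]]'; python3 -c "
from cell import *;s=read_state();print(s['contact_force'],s['torque'])"
```

```text
time: 13.15
position: [0.5704, -0.149, 0.0192]
orientation: [-3.142, 0.0, 1.634]
contact_force: [0.5, 0.4, -2.5]
opening: 0.0434
[ 0.50910556  0.3602981  -2.5306155 ] [-0.04338483 -0.01834186  0.01888772]
```

The blade went below the pin's tip without contact, so the pin is in the notch. I'll settle onto the bed.

```bash
python3 -m jog '[[0.7,[0,0,0.3],[0,0,0]],[0.7,[0,0,0],[0,0,0]],[0.7,[0,0,0.3],[0,0,0]],[0.7,[0,0,0],[0,0,0]],[0.7,[0,0,0],[0,0,0]],[0.7,[0,0,0],[0,0,0]],[0.7,[0,0,0],[0,0,0]],[0.7,[0,0,0],[0,0,0]]]'; python3 - <<'E'
from h import *
s=read_state();print(s['contact_force'],s['torque'])
b=camera("side");a=camera("scene")
cv2.imwrite("pics/s6.png",np.hstack([cv2.resize(b[150:225,260:340],(400,375),interpolation=2),cv2.resize(a[180:255,200:280],(400,375),interpolation=2)]))
E
```

```text
time: 13.82
position: [0.5705, -0.149, 0.019]
orientation: [3.141, 0.0, 1.634]
contact_force: [-1.6, 0.1, 1.1]
opening: 0.0431
[-1.61949154  0.12157355  1.08789109] [ 0.09449863  0.30845524 -0.00390964]
```

View pics/s6.png

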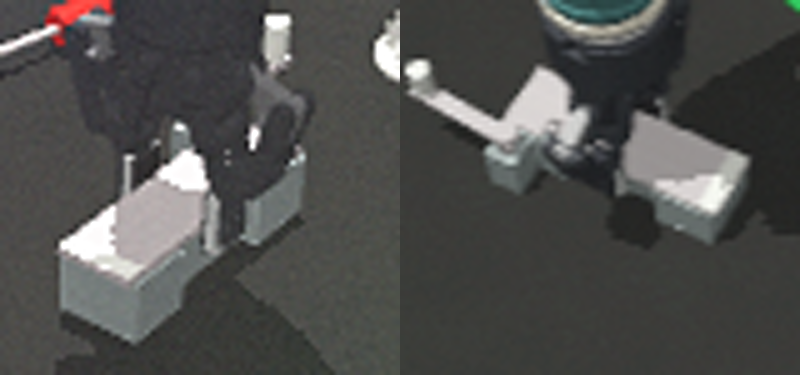

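The side and scene views show the blade lying flat on the holder, and the force rose about 4 N on reaching the bed. Releasing and lifting.

```bash
python3 -m jog '[[0.45,[0,0,0],[0,0,0]],[0.35,[0,0,0],[0,0,0]],[0.25,[0,0,0],[0,0,0]],[0.1,[0,0,0],[0,0,0]],[0,[0,0,0],[0,0,0]],[0,[0,0,0],[0,0,0]],[0,[0,0,0],[0,0,0]],[0,[0,0,0],[0,0,0]]]'
python3 -m jog '[[0,[0,0,-6],[0,0,0]],[0,[0,0,-12],[0,0,0]],[0,[0,0,-15],[0,0,0]],[0,[0,0,-15],[0,0,0]],[0,[0,0,-15],[0,0,0]],[0,[0,0,-15],[0,0,0]],[0,[-15,0,-10],[0,0,0]],[0,[-15,0,0],[0,0,0]]]'
python3 -m jog '[[0,[-10,0,0],[0,0,0]],[0,[0,0,0],[0,0,0]],[0,[0,0,0],[0,0,0]],[0,[0,0,0],[0,0,0]],[0,[0,0,0],[0,0,0]],[0,[0,0,0],[0,0,0]],[0,[0,0,0],[0,0,0]],[0,[0,0,0],[0,0,0]]]'
python3 - <<'E'
from h import *
im=camera("wrist");cv2.imwrite("pics/w7.png",im);c=W();np.savez("w7.npz",K=c["camera_matrix"],E=c["extrinsics"])
print(read_state()["position"],read_state()["orientation"])
cv2.imwrite("pics/w7c.png",cv2.resize(im[20:380,180:420],(400,600),interpolation=2))
E
```

```text
time: 14.58
position: [0.5704, -0.149, 0.0186]
orientation: [3.142, 0.0, 1.634]
contact_force: [-0.4, -0.4, -0.2]
opening: 0.0854
time: 15.25
position: [0.5744, -0.1803, 0.1112]
orientation: [3.135, 0.004, 1.635]
contact_force: [0.3, 0.2, 0.3]
opening: 0.0853
time: 15.92
position: [0.5729, -0.1884, 0.1065]
orientation: [-3.141, -0.0, 1.634]
contact_force: [-0.3, -0.3, 0.9]
opening: 0.0855
[ 0.57296441 -0.18853911  0.1066134 ] [3.14157071e+00 6.52249692e-05 1.63429913e+00]
```

View pics/w7c.png

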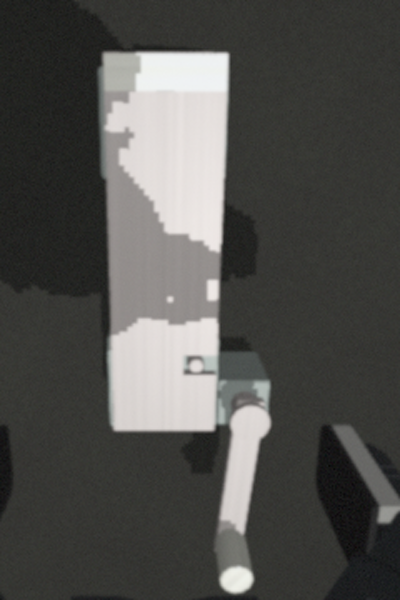

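The pin shows at crop (196,366) inside the notch and the blade is square on the bed. The keeper knob's top is at crop (236,580). Next I'll work out the keeper geometry.

```bash
python3 - <<'E'
from h import *
z=np.load("w7.npz");c={"camera_matrix":z["K"],"extrinsics":z["E"]}
k=onz("",(236*.6+180,579*.6+20),.074,c);print("knob",k)
C=np.array([.571,-.1526]);th=np.radians(-86.4);X=np.array([np.cos(th),np.sin(th)]);Y=np.array([-X[1],X[0]])
pv=C+.062*X+.036*Y;v=k[:2]-pv;print("pivot",pv,"len",np.linalg.norm(v),"keeper angle",th-np.arctan2(v[1],v[0]))
g=lambda p,h:onz("",(p[0]*.6+180,p[1]*.6+20),h,c)[:2]
print("pivot head",g((249,421),.052))
for n,p in(("TL",(102,52)),("TR",(229,52)),("BL",(114,431)),("BR",(215,431))):
    q=g(p,.041)-C;print(n,(q@X*1e3).round(1),(q@Y*1e3).round(1))
s=read_state();y=s["orientation"][2];d=k[:2]-s["position"][:2];print(d@[np.cos(y),np.sin(y)]*1e3,d@[np.sin(y),-np.cos(y)]*1e3,s["position"])
E
```

```text
knob [ 0.60855307 -0.27394138  0.074     ]
pivot [ 0.61082197 -0.2122172 ] len 0.06176587011918417 keeper angle 0.09957413620981881
pivot head [ 0.61023695 -0.21243342]
TL -78.0 -22.1
TR -78.1 22.7
BL 73.3 -22.1
BR 73.2 22.6
-87.48859395232486 30.09728105713564 [ 0.57296441 -0.18853911  0.1066134 ]
```

```bash
python3 -m jog '[[0.3,[-20,7,0],[0,0,0]],[0.5,[-30,10,0],[0,0,0]],[0.7,[-25,9,0],[0,0,0]],[0.72,[-12.5,4,0],[0,0,0]],[0.72,[0,0,0],[0,0,0.1]],[0.72,[0,0,0],[0,0,0]],[0.72,[0,0,0],[0,0,0]],[0.72,[0,0,0],[0,0,0]]]'
python3 - <<'E'
from h import *
im=camera("wrist");b=camera("side");s=read_state();print(s["position"],s["orientation"],s["opening"])
d=np.array([.6086,-.2739])-s["position"][:2];y=s["orientation"][2];print(d@[np.cos(y),np.sin(y)]*1e3,d@[np.sin(y),-np.cos(y)]*1e3)
cv2.imwrite("pics/w8c.png",np.hstack([cv2.resize(im[210:420,140:420],(400,300),interpolation=2),cv2.resize(b[110:230,240:400],(400,300),interpolation=2)]))
E
```

```text
time: 16.63
position: [0.6083, -0.2737, 0.1066]
orientation: [-3.141, -0.0, 1.536]
contact_force: [0.5, 0.2, 0.3]
opening: 0.0239
[ 0.60834987 -0.27363521  0.1067923 ] [3.14151015e+00 4.27340055e-05 1.53571145e+00] 0.023862061806293324
-0.25585148696233645 0.2592609492345641
```

View pics/w8c.png

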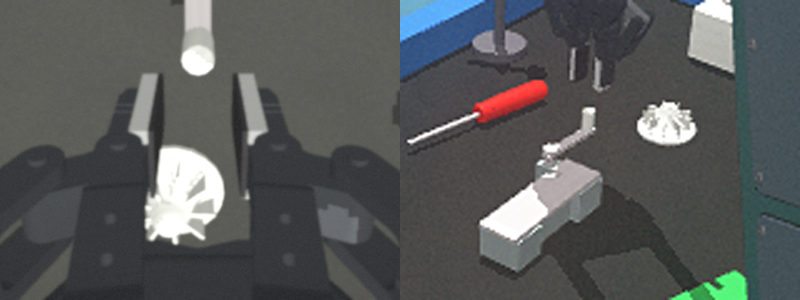

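Knob at wrist-crop (197,60) is centred between the fingers. Descending around it.

```bash
python3 -m jog '[[0.72,[0,0,8],[0,0,0]],[0.72,[0,0,10],[0,0,0]],[0.72,[0,0,10],[0,0,0]],[0.72,[0,0,10],[0,0,0]],[0.72,[0,0,8],[0,0,0]],[0.72,[0,0,5],[0,0,0]],[0.78,[0,0,0],[0,0,0]],[0.78,[0,0,0],[0,0,0]]]' 20
python3 -m jog '[[0.78,[0.2,-4,0],[0,0,0.06]],[0.78,[0.2,-4,0],[0,0,0.06]],[0.78,[0.2,-4,0],[0,0,0.06]],[0.78,[0.2,-4,0],[0,0,0.06]],[0.78,[0.2,-4,0],[0,0,0.06]],[0.78,[0.1,-3.7,0],[0,0,0.06]],[0.78,[0.1,-3.7,0],[0,0,0.06]],[0.78,[0.1,-3.7,0],[0,0,0.06]]]'
python3 -m jog '[[0.78,[0.1,-3.7,0],[0,0,0.06]],[0.78,[0.1,-3.7,0],[0,0,0.06]],[0.78,[0.1,-3.7,0],[0,0,0.06]],[0.78,[0.1,-3.7,0],[0,0,0.06]],[0.78,[0.1,-3.7,0],[0,0,0.06]],[0.78,[0.1,-3.7,0],[0,0,0.06]],[0.78,[0.1,-3.7,0],[0,0,0.06]],[0.78,[0,0,0],[0,0,0]]]'
python3 - <<'E'
from h import *
s=read_state();p=s["position"];v=p[:2]-[.6108,-.2122];a=np.radians(-86.4)-np.arctan2(v[1],v[0])
print(p,s["orientation"][2],"r",np.linalg.norm(v),"ang",a%(2*np.pi),"yaw ideal",np.radians(93.6)-a%(2*np.pi))
a=camera("scene");cv2.imwrite("pics/s9.png",a[150:260,190:310])
E
```

```text
time: 17.4
position: [0.6081, -0.2742, 0.055]
orientation: [-3.141, -0.0, 1.534]
contact_force: [0.0, -0.2, 0.7]
opening: 0.0187
time: 18.07
position: [0.5796, -0.2663, 0.0568]
orientation: [3.138, 0.0, 1.051]
contact_force: [1.4, -0.5, -1.2]
opening: 0.0191
time: 18.73
position: [0.5599, -0.2487, 0.0568]
orientation: [3.14, -0.001, 0.633]
contact_force: [0.5, -0.3, -0.1]
opening: 0.0188
[ 0.55990646 -0.24871999  0.05681302] 0.6330709592353854 r 0.06264074282384748 ang 1.0112033105832243 yaw ideal 0.622424869283468
```

```bash
python3 -m jog '[[0.78,[0.1,-3.7,0],[0,0,0.06]],[0.78,[0.1,-3.7,0],[0,0,0.06]],[0.78,[0.1,-3.7,0],[0,0,0.06]],[0.78,[0.1,-3.7,0],[0,0,0.06]],[0.78,[0.1,-3.7,0],[0,0,0.06]],[0.78,[0.1,-3.7,0],[0,0,0.06]],[0.78,[0.1,-3.7,0],[0,0,0.06]],[0.78,[0.1,-3.7,0],[0,0,0.06]]]'
python3 -m jog '[[0.78,[0.1,-1,0],[0,0,0.02]],[0.78,[0.1,-1,0],[0,0,0.02]],[0.78,[0.1,-1,0],[0,0,0.02]],[0.78,[0,-1,0],[0,0,0.02]],[0.78,[0,-1,0],[0,0,0]],[0.78,[0,0,0],[0,0,0]],[0.78,[0,0,0],[0,0,0]],[0.78,[0,0,0],[0,0,0]]]'
python3 - <<'E'
from h import *
s=read_state();p=s["position"];v=p[:2]-[.6108,-.2122];a=np.radians(-86.4)-np.arctan2(v[1],v[0])
print(p,s["orientation"][2],"r",np.linalg.norm(v),"ang",a%(2*np.pi),s["contact_force"])
E
```

```text
time: 19.45
position: [0.5491, -0.2222, 0.0566]
orientation: [3.139, -0.002, 0.152]
contact_force: [1.6, -1.2, 0.3]
opening: 0.0185
time: 20.12
position: [0.5478, -0.2165, 0.0555]
orientation: [-3.141, 0.0, 0.074]
contact_force: [0.4, -0.0, 1.0]
opening: 0.0186
[ 0.54777093 -0.21651788  0.05551883] 0.07400524135997477 r 0.06317679322967068 ang 1.5652287984503033 [ 0.39129396 -0.04807907  1.03749589]
```

Now the last couple of millimetres, until the stop is felt.

```bash
python3 -m jog '[[0.78,[0,-0.5,0],[0,0,0]],[0.78,[0,-0.5,0],[0,0,0]],[0.78,[0,-0.5,0],[0,0,0]],[0.78,[0,-0.5,0],[0,0,0]],[0.78,[0,0,0],[0,0,0]],[0.78,[0,0,0],[0,0,0]],[0.78,[0,0,0],[0,0,0]],[0.78,[0,0,0],[0,0,0]]]'
python3 -c "
from cell import *;s=read_state();print(s['position'],s['contact_force'],s['torque'])"
```

```text
time: 20.78
position: [0.5475, -0.2146, 0.0555]
orientation: [3.141, 0.001, 0.074]
contact_force: [-0.8, -1.6, 0.9]
opening: 0.0187
[ 0.5474779  -0.21464086  0.05550069] [-0.8321378 -1.6172229  0.8952798] [-0.32152412  0.20020103  0.00221287]
```

```bash
python3 -m jog '[[0.78,[0,-0.4,0],[0,0,0]],[0.78,[0,0,0],[0,0,0]],[0.78,[0,-0.4,0],[0,0,0]],[0.78,[0,0,0],[0,0,0]],[0.78,[0,0,0],[0,0,0]],[0.78,[0,0,0],[0,0,0]],[0.78,[0,0,0],[0,0,0]],[0.78,[0,0,0],[0,0,0]]]'
python3 -c "
from cell import *;s=read_state();print(s['position'],s['contact_force'],s['torque'])"
```

```text
time: 21.45
position: [0.5475, -0.2145, 0.0556]
orientation: [3.14, 0.0, 0.074]
contact_force: [-1.2, -5.3, -0.3]
opening: 0.0192
[ 0.54749869 -0.21448103  0.05557089] [-1.16957156 -5.34142622 -0.3279838 ] [-0.80510173  0.21582982 -0.04798104]
```

The stop is reached: 5.3 N with no further motion, against about 1 N while turning. Backing off and lifting clear.

```bash
python3 -m jog '[[0.78,[0,1.2,0],[0,0,0]],[0.76,[0,1.4,0],[0,0,0]],[0.72,[0,0,0],[0,0,0]],[0.72,[0,0,-5],[0,0,0]],[0.72,[0,0,-12],[0,0,0]],[0.72,[0,0,-15],[0,0,0]],[0.72,[0,0,-15],[0,0,0]],[0.72,[0,0,-15],[0,0,0]]]'
python3 -m jog '[[0.72,[15,0,-15],[0,0,0]],[0.72,[25,0,-15],[0,0,0]],[0.72,[-35,-20,-15],[0,0,0]],[0.72,[-35,-20,0],[0,0,0]],[0.72,[-35,-20,0],[0,0,0]],[0.72,[0,0,0],[0,0,0]],[0.72,[0,0,0],[0,0,0]],[0.72,[0,0,0],[0,0,0]]]'
python3 - <<'E'
from h import *
s=read_state();print(s["position"],s["contact_force"])
im=camera("wrist");a=camera("scene");b=camera("side")
cv2.imwrite("pics/f.png",np.hstack([cv2.resize(im,(267,300)),cv2.resize(a[175:255,195:266],(266,300),interpolation=2),cv2.resize(b[145:235,255:335],(267,300),interpolation=2)]))
E
```

```text
time: 22.12
position: [0.5483, -0.216, 0.1196]
orientation: [3.141, -0.001, 0.074]
contact_force: [-0.6, -0.6, -0.6]
opening: 0.0238
time: 22.78
position: [0.4806, -0.1619, 0.1638]
orientation: [3.14, -0.003, 0.074]
contact_force: [0.5, -0.6, 0.2]
opening: 0.0244
[ 0.48055692 -0.16194659  0.16384233] [ 0.508678   -0.63470743  0.18607461]
```

View pics/f.png

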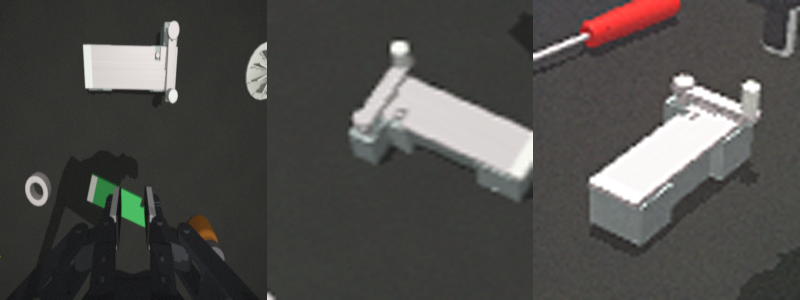

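All three views show the blade flat on the holder with the pin in its notch and the keeper square across the +x end. The robot is clear and nothing else has been disturbed.

```bash
python3 -c "
from cell import *;print(sign_off())"
```

```text
the job is handed in; nothing more can be done
None
```

The notched blade is fitted flat on the holder with its notch over the pin, and the keeper is swung across it to its stop. I handed the job in at about 23 s of the 72 s allowed.

- **Pin:** the wrist camera showed it about 2.8 mm from the middle of its slot, towards the end away from the keeper. I lowered the blade in small steps; it passed the pin's tip without touching and settled on the bed with about 4 N.
- **Blade:** after letting go, the pin showed inside the notch and the blade was square on the bed. It measured about 2.4 mm from the middle along the holder and 0.3 mm off centre across it.
- **Keeper:** it turned freely at about 1 N. At the stop the force rose to 5.3 N with no further movement, and the gripper was then within a few hundredths of a radian of the 1.571 rad stop angle.
- **Last check:** the final three pictures show the blade flat, the keeper square across it and the gripper clear. The plain blade was not in those last crops, but the gripper touched nothing except the blade and the knob.

The only disagreement was in estimating the bed and pin heights from two close wrist-camera positions, which scattered by up to 30 mm. I used the heights from the scene and side cameras instead (35–39 mm at the bed's -x end, 37–42 mm for the blade top). One bed corner at the keeper end read low there too, at 23 mm.

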